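# Slide a T-bolt along its slot home into a bracket's fork

## Task

The light bearing bracket on the T-slot plate has been lined up and is ready for its hold-down bolt. Lower the T-bolt's head into the loading pocket of the plate's middle slot and slide the bolt along, head under the slot's lips, into the bracket's open fork, gently pushing it fully home until you feel it bear on the end of the fork's slot; do not force it or shift the bracket. Let go of the bolt there, still upright, and leave the coupling flange, hex key and valve where they lie.

Things in the scene. Friction and masses are not known exactly. Their poses are not given: they have to be found in the camera images.
- plate: grey cast-iron T-slot plate fixed to the bench, 360 mm along its x, 200 along y, 40 thick; origin at the centre of its underside. Three equal T-slots run along x at y = -66, 0 and +66 mm, each from an open loading pocket (x = -160 to -114 mm, 38 mm wide across y) to the +x end. The bolt slides in along +x
- pocket (a point): centre of the middle slot's loading pocket, on its floor, 13 mm above the bench; axes as the plate's. Pocket 46 mm along the slot, 38 mm across, its side walls equally far from the slot's centre line. The bolt's head on this floor has 5 mm of play to either side and 9 mm each way along the slot
- throat (a point): on the middle slot's centre line, level with the plate's top, where the slot leaves the pocket; axes as the plate's. The throat, open at the top, is 19 mm wide and 14 mm deep; under its two lips, 13 to 26 mm above the bench, the slot is 32 mm wide. Edges are square: a bolt over 1.5 mm off the centre line catches on the throat's corner
- bolt: loose steel T-bolt, 92 mm tall, about 0.34 kg, at first standing on the bench on its head; origin under the head's centre, z up. Head 28 x 28 x 11 mm, sides along x and y; shank 16 mm round; collar 31 mm round from z = 41 to 45; tall hexagon nut, fast on it, z = 45 to 75, 24 mm across flats, two flats facing +x and -x: grip these at z = 65 to 70, fingers before and behind it along the slot
- shank (a point): point on the bolt's axis 32 mm above the underside of its head; axes as the bolt's
- bracket: loose cast-aluminium bearing bracket, 1.35 kg, on the plate across the middle slot; origin under the middle of its base's front edge, x along the slot, away from the pocket. Base 10 mm thick, 150 wide; strap and screws on it, 22 mm high, from x = 9; upright 105 mm high from x = 62. A 10 mm thick, 58 mm wide zinc-plated fork sticks out in front. Pushed with over 7 to 10 N it slides off its place
- forkroot (a point): fixed on the bracket at x = -38 mm, mid thickness of the fork: where the bolt's axis is at home when the fork is set fully in. The fork is locked by the strap at any setting up to 36 mm farther out (towards the pocket), different each time and not reported: feel for it. Its slot is 22 mm wide and 38 mm long, mouth bevelled; the 16 mm shank bears on the slot's end wall
- coupling: loose aluminium coupling flange with a conical boss, 110 mm in diameter, 36 mm high, origin at the centre of its underside; stays where it is
- hexkey: loose L-shaped steel hex key lying flat, 110 x 35 mm, 10 mm thick, origin under the middle of its long leg; stays where it is
- valve: loose brass angle valve standing on the bench, 28 mm foot, 50 mm high, origin at the centre of its underside, outlet to its x; stays where it is
There are look-alikes about, which are no part of the job. There is more than one size of the bolt; the job needs the middle-sized.

How it is judged:
On the way, in this order (a step that is already met when the one before it is completed fails the run):
1. the bolt's head is down in the loading pocket of the middle slot (z of bolt in the frame of pocket below 0.004 m and x of bolt in the frame of pocket between -0.012 and 0.012 m and y of bolt in the frame of pocket between -0.008 and 0.008 m), for 0.1 s.
2. slid along under the lips, the bolt is pressed against the end of the fork's slot (3 N or more) (horizontal distance between shank and fork_c0 below 0.0153 m and y of shank in the frame of bracket between -0.005 and 0.005 m and contact force between bolt and bracket above 3 N), for 0.2 s.
At the end, for the whole second after the job is handed in: the released bolt stands upright and still with its head in the T-slot, its shank within 2 mm of the end of the fork's slot, and the bracket is within 2 mm of where it stood (horizontal distance between shank and fork_c0 below 0.0153 m and y of shank in the frame of bracket between -0.005 and 0.005 m and z of bolt in the frame of plate between 0.011 and 0.016 m and angle between bolt's own z axis and vertical below 0.06 rad and linear speed of each of bolt, bracket below 0.01 m/s and distance of bracket from where it was at the start of the episode below 0.002 m); the robot touches nothing.
It fails at once if the bolt presses on the bracket with over 30 N (contact force between bolt and bracket above 30 N).
It fails at once if the bolt is forced against the plate with over 80 N (contact force between bolt and plate above 80 N).
It fails at once if the bracket is shifted by over 2 mm (distance of bracket from where it was at the start of the episode above 0.002 m).
It fails at once if the coupling flange, hex key or valve is moved by over 15 mm (distance of any of coupling, hexkey, valve from where it was at the start of the episode above 0.015 m).
It also fails if it takes over 64 s, if anything falls off the work surface, if the arm or the gripper's body presses on something with over 40 N, if the wrist force passes 120 N, or if a joint passes its speed limit or range.

## Robot

A 6-joint arm with a two-finger parallel gripper is mounted at the origin on the work surface. World frame = base frame: x ahead of the robot, y to its left, z up, the work surface at z = 0. Lengths are in m, angles in rad, forces in N, time in s.
With the tool pointing down it reaches from about 0.25 to 0.775 m from the base axis. Payload 4 kg.
Tool frame: the origin (TCP) lies on the centre line of the jaws, within the pads' length; the fingertips stand 14 mm ahead of it and the grasp point (between the pads) lies 5 mm behind it (robot.tcp_to_tips is the distance from the TCP to the fingertips, in m); z points along the fingers, y is the line along which they close (so a half turn about z gives the same grasp; the last joint's range is limited). The gripper opens to 94 mm and grips with 3 to 60 N. Pads are 16 mm wide; open, the fingers measure 119 mm over their backs; the gripper's body (75 mm by 177 mm) begins 78 mm behind the grasp point.
Start: joints at [-1.204, 0.087, 1.371, -0, 1.684, -0.103], TCP at [0.249, -0.49, 0.196] pointing down, gripper open.
Joint ranges: [-3.1, 3.1], [-0.76, 2.03], [0.27, 2.55], [-1.08, 4.22], [0.17, 2.65], [-2.57, 2.57]. Speed limits (rad/s): [2.79, 2.79, 3.14, 3.14, 3.14, 3.14].

## Interface

Orientations are given as [roll, pitch, yaw] about the fixed x, y, z axes, in that order (R = Rz(yaw) Ry(pitch) Rx(roll)).
In Python, from bench import robot gives the robot as it stands.
- The arm moves only by the tool carry_out, never from a script. Its argument "increments" is a list of rows, each a list of 3 entries, a list of its own where there are three numbers: the closure in counts, from 0 (fully open) to 255 (shut), then the shift along the tool's x, y, z in mm, then the turn about the tool's z in degrees. In form: [[fingers, [dx, dy, dz], twist], ...]. A call has 1 to 8 rows; each row shifts and turns the commanded pose from where the row before left it, along the tool's axes as they then stand; what a row does not reach is not made up. A row lasts 1/10 s, in which the tool goes at most 50 mm and 8.59 degrees, less where a joint would pass 70% of its speed; a pose out of reach is approached as far as the arm can. A call with a gripper value outside its range is refused whole. The fingers move at their own pace and stop on an object; the grip force is fixed at half the most. Time passes only in rows, so rows that do not move let the fingers close. It gives the time, the measured TCP pose, the force, the opening and the grip force at its end, in the units of the state.
- robot.get_obs(): the state, without advancing time (a new reading comes with each control period).
- robot.snapshot(name): name is "scene" or "top" or "wrist"; returns the picture (400x640x3 uint8, blue, green, red); there is no depth.
- robot.get_calibration(name): a dict with "vfov" (degrees; the focal length in pixels is half the picture's height over the tangent of half this angle, whatever the lens; pixels are square), "cx", "cy" (the principal point, pixels), "T" (4x4, takes a point from camera to world coordinates). Camera axes: x right, y down, z forward; pixel columns grow to the right and rows downward; lengths in m; the calibration is good to about 2 mm. A picture is of the moment at which its call begins: read the wrist's pose just before it. get_calibration takes no time and is no camera call; for the wrist camera it gives the pose at the moment of the call.
- robot.close_job(): hands the job in; it is judged then, once.
The state is a dict: "time": time; "joint_positions": joint angles; "qvel": joint speeds; "joint_torque": joint torques, N m; "tool_pos": TCP position; "ee_rot": TCP orientation; "wrist_force": force on the tool from outside, world axes, zero at the start; "wrist_torque": the same for the moment, N m; "width": finger opening in m; "finger_force": force on a finger pad.
Only numpy, scipy, OpenCV 4.12 (cv2) and the standard library are available. Lean on these libraries where they do the work, as an engineer would, in place of code of your own. Each camera call takes 0.05 s, during which the arm holds its last target. There are 200 camera calls.

## Working session

There is one attempt and no reset: what is moved stays moved. The work goes in short steps, Python scripts to look and compute and a tool call to move; the robot and the scene stay as the last step left them, time stands still between calls to the robot, and variables do not carry over. Pictures are saved under pics/ and viewed, at most 10 in all, crops included, and the job is handed in when it is done.

Besides the shell and the picture viewer there is one more tool, called as name([rows], argument=value, ...), one row to a line, values as JSON. carry_out: Moves the arm, as the interface text tells. Its arguments: {"type":"object","properties":{"increments":{"type":"array","items":{"type":"array"}}},"required":["increments"]}

```bash
mkdir -p pics; ls; python3 - <<'E'
from bench import robot
import cv2,numpy as np
for n in("scene","top"):
    im=robot.snapshot(n); cv2.imwrite(f"pics/{n}0.png",im)
    c=robot.get_calibration(n); print(n,c)
print(robot.get_obs())
E
```

```text
pics
scene {'vfov': 51.47253138249513, 'cx': 317.4967839618069, 'cy': 200.40419443852187, 'T': array([[ 0.6858531 ,  0.42011991, -0.59422621,  1.13629011],
       [ 0.72750976, -0.37527501,  0.57436767, -0.51294093],
       [ 0.01830505, -0.82623721, -0.56302486,  0.64365332],
       [ 0.        ,  0.        ,  0.        ,  1.        ]])}
top {'vfov': 46.89578394267524, 'cx': 325.82657634320583, 'cy': 193.7148301338344, 'T': array([[-0.02708163, -0.99087476,  0.13203706,  0.37863506],
       [-0.99950433,  0.02471985, -0.019494  ,  0.06974414],
       [ 0.01605217, -0.13249955, -0.99105308,  1.22190925],
       [ 0.        ,  0.        ,  0.        ,  1.        ]])}
{'time': 0.1, 'joint_positions': array([-1.20407930e+00,  8.78620078e-02,  1.37206658e+00, -2.40525581e-05,
        1.68359805e+00, -1.03081705e-01]), 'qvel': array([ 0.00087737, -0.00109174, -0.0038987 , -0.00209544, -0.00176502,
       -0.00065587]), 'joint_torque': array([ 2.59060747e-03, -3.41251838e+01, -3.03301477e+01,  7.20585301e-02,
        3.03743756e-02, -8.44311876e-05]), 'tool_pos': array([ 0.24880489, -0.48994288,  0.19505021]), 'ee_rot': array([-3.13966648e+00, -1.75226980e-04,  4.69795876e-01]), 'wrist_force': array([-0.28378511,  1.07867158,  0.36443345]), 'wrist_torque': array([ 0.02128624,  0.01689249, -0.04479736]), 'finger_force': 0.0, 'width': 0.09423283274238187}
```

View pics/top0.png

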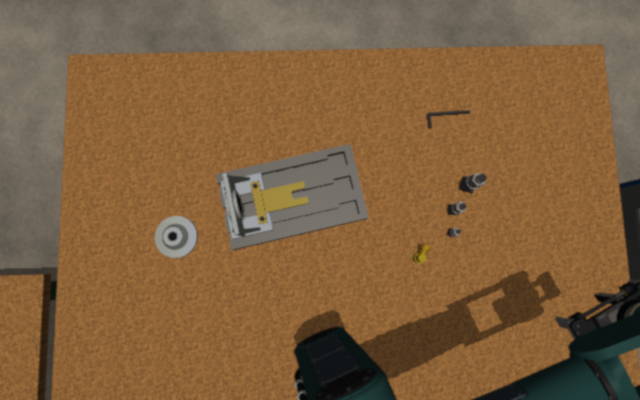

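View pics/scene0.png

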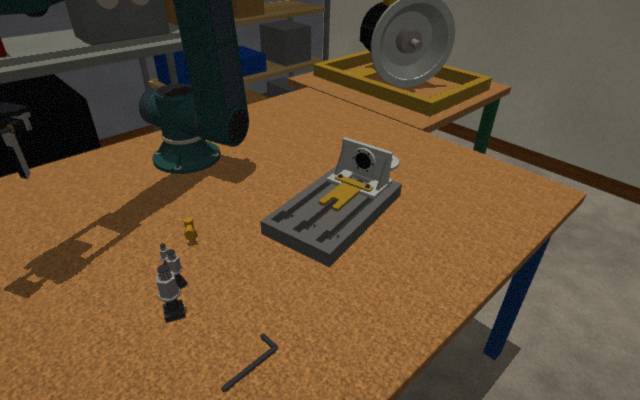

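The top view shows the plate at about (290,197), with its pockets on the right-hand end. The three bolts are at about (475,182) large, (457,208) middle and (454,231) small. The fork is yellow at about (285,195), the valve is at (422,254), the hex key at (450,115) and the coupling at (175,237). The scene view confirms this layout.

```bash
cat > h.py <<'E'
import numpy as np, cv2
from bench import robot
def K(c): 
    f=200/np.tan(np.radians(c["vfov"])/2); return f
def ray(c,uv):
    f=K(c); d=np.array([(uv[0]-c["cx"])/f,(uv[1]-c["cy"])/f,1.]); return c["T"][:3,3],c["T"][:3,:3]@d
def onz(c,uv,z):
    o,d=ray(c,uv); return o+d*(z-o[2])/d[2]
def proj(c,p):
    q=c["T"][:3,:3].T@(np.asarray(p)-c["T"][:3,3]); return K(c)*q[:2]/q[2]+[c["cx"],c["cy"]]
def cross(rs):
    A=np.zeros((3,3));b=np.zeros(3)
    for o,d in rs:
        d=d/np.linalg.norm(d);P=np.eye(3)-np.outer(d,d);A+=P;b+=P@o
    p=np.linalg.solve(A,b); return p,[np.linalg.norm(np.cross(p-o,d/np.linalg.norm(d))) for o,d in rs]
E
python3 - <<'E'
from h import *
c=robot.get_calibration("top")
for n,uv,z in [("bigtop",(477,180),.09),("mid",(457,208),.05),("small",(454,231),.04),("valve",(422,254),.03),("pl1",(351,146),.04),("pl2",(366,216),.04),("pl3",(232,249),.04),("pl4",(217,174),.04)]:
    print(n,onz(c,uv,z).round(3))
w=robot.get_calibration("wrist"); print(w, np.linalg.norm(w["T"][:3,3]))
im=cv2.imread("pics/top0.png")
a=cv2.resize(im[130:265,205:375],None,fx=4,fy=4,interpolation=cv2.INTER_CUBIC)
cv2.imwrite("pics/plate.png",a[:600])
E
```

```text
bigtop [ 0.555 -0.331  0.09 ]
mid [ 0.489 -0.289  0.05 ]
small [ 0.431 -0.28   0.04 ]
valve [ 0.375 -0.197  0.03 ]
pl1 [ 0.661 -0.023  0.04 ]
pl2 [ 0.476 -0.055  0.04 ]
pl3 [0.401 0.288 0.04 ]
pl4 [0.595 0.327 0.04 ]
{'vfov': 60.098653941030044, 'cx': 310.7402568917021, 'cy': 200.71182481979858, 'T': array([[ 0.45176856, -0.86675741, -0.21127414,  0.31027303],
       [-0.89213005, -0.43971719, -0.10369553, -0.45980929],
       [-0.00302201,  0.23533039, -0.97191073,  0.38337533],
       [ 0.        ,  0.        ,  0.        ,  1.        ]])} 0.6742926492960416
```

carry_out([
  [0,[40,-12,-10],0],
  [0,[43,-12,-10],0],
  [0,[43,-12,-10],0],
  [0,[43,-12,-10],0],
  [0,[43,-12,-10],0],
  [0,[40,-12,-5],0],
  [0,[0,0,0],0],
  [0,[0,0,0],0],
])

```text
time: 0.9
tool_pos: [0.4413, -0.3115, 0.2506]
ee_rot: [-3.141, 0.001, 0.472]
wrist_force: [0.6, -0.3, 0.3]
width: 0.0941
finger_force: 0.0
```

```bash
python3 - <<'E'
from h import *
import pickle
c=robot.get_calibration("wrist"); im=robot.snapshot("wrist"); cv2.imwrite("pics/w1.png",im); pickle.dump(c,open("w1.pkl","wb"))
o=robot.get_obs(); print(o["tool_pos"],o["ee_rot"],o["time"],o["qvel"].round(3))
E
```

```text
[ 0.44065851 -0.31221625  0.25038029] [-3.14071389e+00  1.17456883e-03  4.70041654e-01] 0.95 [-0.027 -0.002  0.009  0.002  0.001  0.001]
```

View pics/w1.png

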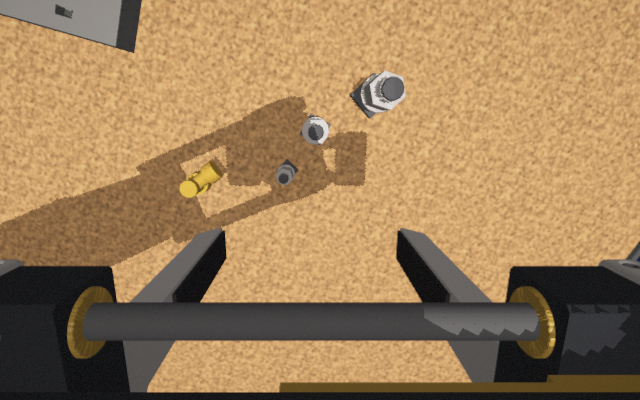

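The wrist view shows the large bolt at (385,92), the middle bolt at (315,131), the small bolt at (286,175), and the valve at (198,180). Now a crop of the middle bolt to find its yaw.

```bash
python3 - <<'E'
from h import *
import pickle
c=pickle.load(open("w1.pkl","rb")); im=cv2.imread("pics/w1.png")
a=cv2.resize(im[55:195,255:425],None,fx=4,fy=4,interpolation=cv2.INTER_CUBIC)
a=cv2.convertScaleAbs(a,alpha=1.3,beta=20)
cv2.imwrite("pics/w1c.png",a)
print(onz(c,(316,131),.09),onz(c,(315,131),.0), onz(c,(390,89),.12))
E
```

```text
[ 0.4925545  -0.29135558  0.09      ] [ 0.48934089 -0.29293835  0.        ] [ 0.55520972 -0.33190678  0.12      ]
```

View pics/w1c.png

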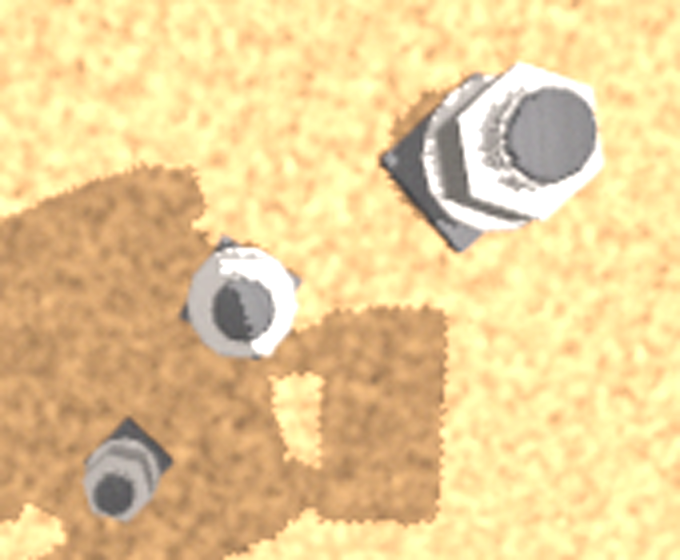

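carry_out([
  [0,[0,15,30],0],
  [0,[0,20,35],0],
  [0,[0,15,35],0],
  [0,[0,0,0],0],
  [0,[0,0,0],0],
])

```text
time: 1.45
tool_pos: [0.4622, -0.3572, 0.1504]
ee_rot: [-3.139, 0.001, 0.467]
wrist_force: [0.6, 0.4, 0.2]
width: 0.094
finger_force: 0.0
```

```bash
python3 - <<'E'
from h import *
import pickle
c=robot.get_calibration("wrist"); im=robot.snapshot("wrist"); cv2.imwrite("pics/w2.png",im); pickle.dump(c,open("w2.pkl","wb"))
c1=pickle.load(open("w1.pkl","rb"))
for p in [(225,237),(298,280),(183,316)]:
    print(onz(c1,(p[0]/4+255,p[1]/4+55),.011))
g=proj(c,[.492,-.291,.07]).astype(int); print(g)
x0=max(g[0]-60,0);y0=max(g[1]-50,0);print(x0,y0)
a=cv2.resize(im[y0:y0+100,x0:x0+120],None,fx=6,fy=6,interpolation=cv2.INTER_CUBIC)
cv2.imwrite("pics/w2c.png",cv2.convertScaleAbs(a,alpha=.9))
E
```

```text
[ 0.5051916  -0.27962459  0.011     ]
[ 0.50396567 -0.30501326  0.011     ]
[ 0.47862767 -0.27882188  0.011     ]
[250 133]
190 83
```

View pics/w2c.png

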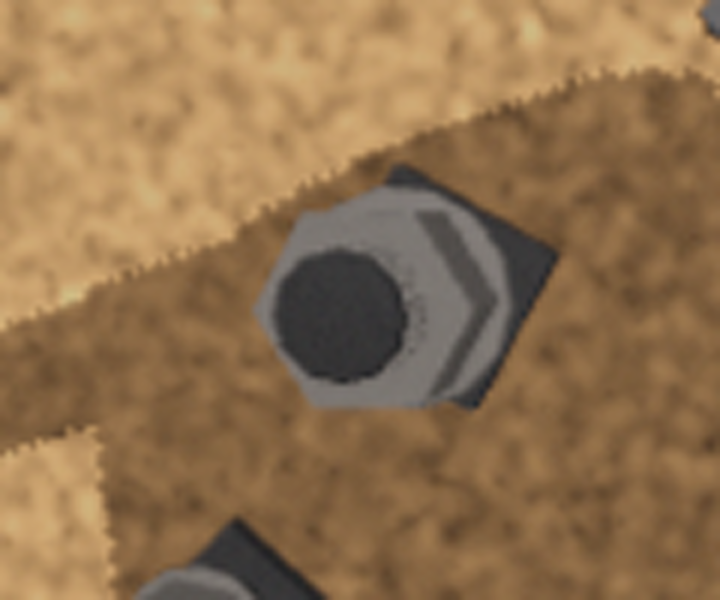

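The crop shows the nut's hexagon with horizontal flats and the bolt's top disc at crop (340,316). The head corners are at (400,163), (557,255) and (478,405), and the ±x flats lie along the (400,163)→(557,255) edge.

```bash
python3 - <<'E'
from h import *
import pickle
c1=pickle.load(open("w1.pkl","rb"));c2=pickle.load(open("w2.pkl","rb"))
q=lambda p:(p[0]/6+190,p[1]/6+83)
print(cross([ray(c1,(316.2,132.5)),ray(c2,q((340,316)))]))
P=[onz(c2,q(p),.011) for p in [(400,163),(557,255),(478,405)]]; print(np.round(P,4))
print("head ctr",(P[0]+P[2])/2)
for e in (P[1]-P[0],P[2]-P[1]): print(np.linalg.norm(e),np.degrees(np.arctan2(e[1],e[0])))
H=[onz(c2,q(p),.075) for p in [(302,213),(418,212),(435,405),(315,408)]]
for e in (H[1]-H[0],H[2]-H[3]): print("hex flat",np.linalg.norm(e),np.degrees(np.arctan2(e[1],e[0])))
for z in(.0,.092): print(onz(c2,q((340,316)),z))
E
```

```text
(array([ 0.49152996, -0.29207284,  0.09165013]), [np.float64(0.00014706535829284533), np.float64(0.0001470653582926975)])
[[ 0.5062 -0.2792  0.011 ]
 [ 0.5046 -0.3066  0.011 ]
 [ 0.4783 -0.3055  0.011 ]]
head ctr [ 0.49226512 -0.29238599  0.011     ]
0.027447078658428856 -93.33873667110144
0.02637942429499535 177.5607200922201
hex flat 0.014369465257036222 -62.79409674545682
hex flat 0.01520553905343917 -61.83293816753562
[ 0.4796481  -0.27893099  0.        ]
[ 0.4917048  -0.29205178  0.092     ]
```

carry_out([
  [0,[15,-25,-20],0],
  [0,[26,-40,-10],0],
  [0,[26,-40,-10],0],
  [0,[26,-40,-10],0],
  [0,[26,-41,0],0],
  [0,[26,-41,0],0],
  [0,[26,-41,0],0],
  [0,[25,-40,0],0],
])

```text
time: 2.3
tool_pos: [0.4996, 0.0086, 0.205]
ee_rot: [3.138, -0.006, 0.47]
wrist_force: [1.5, -0.5, 0.4]
width: 0.0943
finger_force: 0.0
```

carry_out([
  [0,[12,-20,0],8],
  [0,[0,0,0],7.3],
  [0,[0,0,0],0],
  [0,[0,0,0],0],
])

```text
time: 2.7
tool_pos: [0.5012, 0.0297, 0.2034]
ee_rot: [3.14, -0.004, 0.205]
wrist_force: [0.2, -0.6, -0.4]
width: 0.0938
finger_force: 0.0
```

```bash
python3 - <<'E'
from h import *
import pickle
c=robot.get_calibration("wrist"); im=robot.snapshot("wrist"); cv2.imwrite("pics/w3.png",im); pickle.dump(c,open("w3.pkl","wb"))
E
```

```text
(no output)
```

View pics/w3.png

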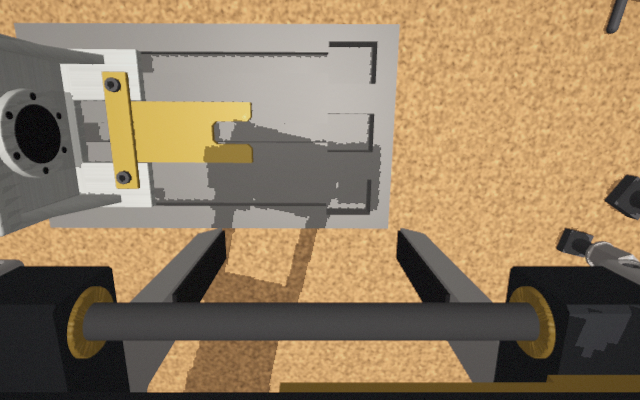

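The wrist view shows the plate with its right corners at (399,24) and (388,227), the middle pocket at about x 328–374, y 113–152, and the fork's mouth at about x 252, y 121–146. Its slot end is at about x 213. I'll zoom in.

```bash
python3 - <<'E'
from h import *
im=cv2.imread("pics/w3.png")[95:175,200:400]
a=cv2.resize(im,None,fx=4,fy=4,interpolation=cv2.INTER_CUBIC)
a=(255*(a/255.)**.55).astype(np.uint8)
for i in range(0,800,100): cv2.line(a,(i,0),(i,6),(0,0,255),1)
cv2.imwrite("pics/w3c.png",a)
E
```

```text
(no output)
```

View pics/w3c.png

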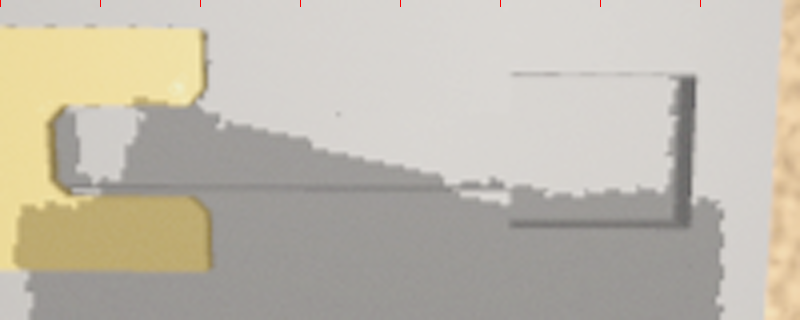

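```bash
python3 - <<'E'
from h import *
import pickle
c=pickle.load(open("w3.pkl","rb")); im=cv2.imread("pics/w3.png"); t=robot.get_calibration("top")
print("heights",cross([ray(c,(399,24)),ray(t,(351,146))]),cross([ray(c,(388,227)),ray(t,(366,216))]))
hsv=cv2.cvtColor(im,cv2.COLOR_BGR2HSV); g=(cv2.GaussianBlur(hsv[:,:,1],(3,3),0)<75)
up=[];lo=[]
for u in range(235,383,3):
    col=g[:,u]
    r=np.where(col[:60])[0]; r2=np.where(col[165:250])[0]+165
    up.append(onz(c,(u,r[0]-.5),.04)[:2]); lo.append(onz(c,(u,r2[-1]+.5),.04)[:2])
def fit(P):
    P=np.array(P); vx,vy,x,y=cv2.fitLine(P.astype(np.float32),cv2.DIST_HUBER,0,1e-5,1e-5).ravel()
    d=np.array([vx,vy]); d*=-np.sign(d[0]) ; 
    if d[1]<0:d=-d
    n=np.array([-d[1],d[0]]); print("res",np.abs((P-[x,y])@n).max()); return np.array([x,y]),d,np.degrees(np.arctan2(d[1],d[0]))
a=fit(up);b=fit(lo);print(a,b)
q=lambda p:(p[0]/4+200,p[1]/4+95)
ang=np.radians((a[2]+b[2])/2);d=np.array([np.cos(ang),np.sin(ang)]);n=np.array([-d[1],d[0]])
print("ang",np.degrees(ang),"y edges",a[0]@n,b[0]@n,"mid",(a[0]@n+b[0]@n)/2)
w=lambda p,z:onz(c,q(p),z)[:2]
for nm,p,z in [("pock up",(511,73),.04),("pock up r",(660,74),.04),("pock lo",(511,228),.04),("pock lo r",(685,227),.04),("r",(693,150),.04),("l",(511,150),.04),("throat lo",(440,187),.04),("throat lo2",(120,185),.04),("forkU",(150,104),.055),("forkL",(150,196),.055),("fork end",(50,150),.055),("mouthU",(206,60),.055),("mouthL",(211,240),.055),("forkoutU",(100,28),.055),("forkoutL",(100,271),.055)]:
    P=w(p,z); print(nm,"s %.4f n %.4f"%(P@d,P@n))
print(d,n)
E
```

```text
heights (array([ 0.66445136, -0.02144648,  0.03991872]), [np.float64(0.003912234674861245), np.float64(0.003912234674861069)]) (array([ 0.47573284, -0.05581347,  0.04956694]), [np.float64(0.0017260535750649854), np.float64(0.001726053575064936)])
res 0.0008538441869624566
res 0.0009816442631800702
(array([0.6513564 , 0.06309009], dtype=float32), array([-0.20288423,  0.97920275], dtype=float32), np.float32(101.70567)) (array([0.4542235 , 0.02782605], dtype=float32), array([-0.19910522,  0.97997814], dtype=float32), np.float32(101.48464))
ang 101.595146 y edges -0.65074444 -0.4505467 mid -0.5506456
pock up s -0.0884 n -0.5696
pock up r s -0.1252 n -0.5695
pock lo s -0.0889 n -0.5316
pock lo r s -0.1330 n -0.5319
r s -0.1342 n -0.5510
l s -0.0887 n -0.5510
throat lo s -0.0709 n -0.5418
throat lo2 s 0.0095 n -0.5421
forkU s -0.0021 n -0.5621
forkL s -0.0011 n -0.5405
fork end s 0.0224 n -0.5513
mouthU s -0.0158 n -0.5722
mouthL s -0.0154 n -0.5300
forkoutU s 0.0088 n -0.5795
forkoutL s 0.0120 n -0.5224
[-0.200995    0.97959226] [-0.97959226 -0.200995  ]
```

carry_out([
  [0,[-9,35,0],0],
  [0,[-11,46,0],0],
  [0,[-11,46,0],0],
  [0,[-11,46,0],0],
  [0,[-11,46,0],0],
  [0,[-11,46,0],0],
  [0,[-11,48,0],7.2],
  [0,[0,0,0],7],
])

```text
time: 3.55
tool_pos: [0.4885, -0.2984, 0.2005]
ee_rot: [3.139, 0.001, -0.057]
wrist_force: [0.8, 0.4, -0.7]
width: 0.0935
finger_force: 0.0
```

carry_out([
  [0,[0,0,30],0],
  [0,[0,0,20],0],
  [0,[0,0,0],0],
  [0,[0,0,0],0],
])

```text
time: 3.95
tool_pos: [0.49, -0.2924, 0.1516]
ee_rot: [3.141, -0.0, -0.045]
wrist_force: [-0.1, 0.6, -0.4]
width: 0.094
finger_force: 0.0
```

```bash
cat >> h.py <<'E'
from scipy.spatial.transform import Rotation as Ro
def need(tgt,yaw):
    o=robot.get_obs(); R=Ro.from_euler("xyz",o["ee_rot"]).as_matrix()
    print("pos",o["tool_pos"].round(4),"rot",np.degrees(o["ee_rot"]).round(2),"t",o["time"],"F",o["wrist_force"].round(2),"w",o["width"])
    print("tool mm",(R.T@(np.array(tgt)-o["tool_pos"])*1000).round(1),"twist",(-(yaw-np.degrees(o["ee_rot"][2]))).round(2))
E
python3 -c "
from h import *
need([.4917,-.2921,.0625],-2.5)"
```

```text
pos [ 0.49   -0.2924  0.1516] rot [ 1.7999e+02 -1.0000e-02 -2.6000e+00] t 3.95 F [-0.08  0.59 -0.35] w 0.09395201779706384
tool mm [ 1.7 -0.4 89.1] twist -0.1
```

carry_out([
  [0,[1.7,-0.4,25],0],
  [0,[0,0,30],0],
  [0,[0,0,22],0],
  [0,[0,0,12],0],
  [0,[0,0,0],0],
  [0,[0,0,0],0],
])

```text
time: 4.55
tool_pos: [0.4929, -0.2922, 0.0639]
ee_rot: [3.14, -0.002, -0.045]
wrist_force: [-0.0, -0.8, 0.4]
width: 0.0941
finger_force: 0.0
```

carry_out([
  [255,[0,0,0],0],
  [255,[0,0,0],0],
  [255,[0,0,0],0],
  [255,[0,0,0],0],
  [255,[0,0,0],0],
  [255,[0,0,0],0],
  [255,[0,0,0],0],
  [255,[0,0,0],0],
])

```text
time: 5.35
tool_pos: [0.492, -0.2915, 0.062]
ee_rot: [-3.142, 0.0, -0.045]
wrist_force: [-0.2, -1.2, 0.1]
width: 0.0335
finger_force: 0.0
```

carry_out([
  [255,[0,0,0],0],
  [255,[0,0,0],0],
  [255,[0,0,0],0],
  [255,[0,0,0],0],
  [255,[0,0,0],0],
])

```text
time: 5.85
tool_pos: [0.492, -0.2915, 0.0621]
ee_rot: [3.141, 0.0, -0.045]
wrist_force: [-0.4, -0.4, 0.3]
width: 0.0232
finger_force: 29.8
```

carry_out([
  [255,[0,0,-5],0],
  [255,[0,0,-25],0],
  [255,[0,0,-35],0],
  [255,[0,0,-25],0],
  [255,[0,-10,0],-3.5],
  [255,[0,-15,0],-3.5],
  [255,[0,0,0],-3.5],
  [255,[0,0,0],-3.7],
])

```text
time: 6.65
tool_pos: [0.4919, -0.2657, 0.1517]
ee_rot: [-3.141, 0.001, 0.206]
wrist_force: [0.5, -0.3, -2.8]
width: 0.023
finger_force: 29.9
```

```bash
python3 -c "
from h import *
need([.562,.0015,.152],11.6)"
```

```text
pos [ 0.4919 -0.2657  0.1517] rot [-1.7995e+02  5.0000e-02  1.1810e+01] t 6.65 F [ 0.46 -0.34 -2.81] w 0.023000568510898333
tool mm [ 1.233e+02 -2.472e+02 -2.000e-01] twist 0.21
```

Weight of about 3 N confirms the grip. Moving over the pocket.

carry_out([
  [255,[12,-24,0],0],
  [255,[17,-34,0],0],
  [255,[19,-38,0],0],
  [255,[19,-38,0],0],
  [255,[19,-38,0],0],
  [255,[17,-34,0],0],
  [255,[13,-26,0],0],
  [255,[7,-15,0],0],
])

```text
time: 7.45
tool_pos: [0.5628, 0.0027, 0.1515]
ee_rot: [-3.141, 0.001, 0.205]
wrist_force: [-0.6, -1.2, -2.4]
width: 0.0231
finger_force: 29.9
```

carry_out([
  [255,[0,0,20],0],
  [255,[0,0,10],0],
  [255,[0,0,0],0],
  [255,[0,0,0],0],
  [255,[0,0,0],0],
])

```text
time: 7.95
tool_pos: [0.5634, -0.0005, 0.1229]
ee_rot: [3.141, -0.001, 0.202]
wrist_force: [0.4, 0.3, -2.5]
width: 0.0231
finger_force: 29.9
```

```bash
python3 - <<'E'
from h import *
import pickle
need([.562,.0015,.0751],11.6)
c=robot.get_calibration("wrist"); im=robot.snapshot("wrist"); cv2.imwrite("pics/w4.png",im); pickle.dump(c,open("w4.pkl","wb"))
a=(255*(im[60:360,180:500]/255.)**.55).astype(np.uint8)
cv2.imwrite("pics/w4c.png",cv2.resize(a,None,fx=2,fy=2,interpolation=cv2.INTER_CUBIC))
print(proj(c,[.562,.0015,.122]),proj(c,[.562,.0015,.04]))
E
```

```text
pos [ 5.634e-01 -5.000e-04  1.229e-01] rot [ 1.7997e+02 -7.0000e-02  1.1550e+01] t 7.95 F [ 0.36  0.3  -2.54] w 0.023128772310262
tool mm [-1.  -2.3 47.8] twist -0.05
[306.51577067 240.38159251] [307.77153211 205.34510591]
```

View pics/w4c.png

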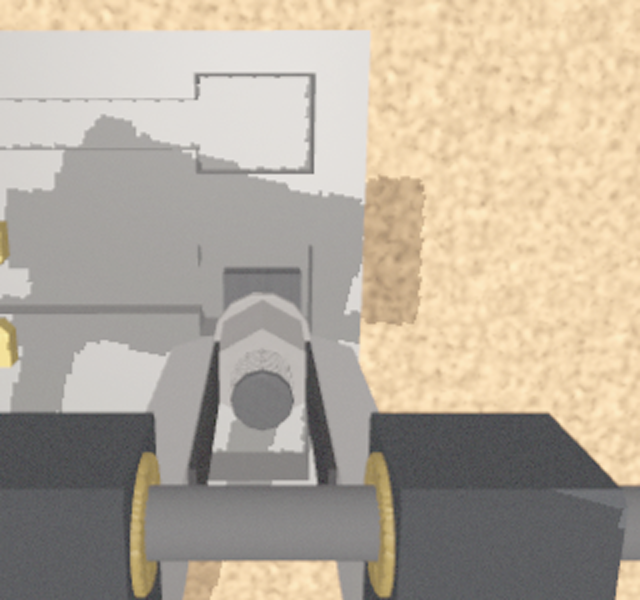

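The crop shows the held bolt over the middle pocket. Its tip is at crop (262,398) and the head's front edge runs (223,268)–(300,268). The pocket's side edges are at x≈199 and 311, and the slot's lower edge is at y≈308.

```bash
python3 - <<'E'
from h import *
import pickle
c=pickle.load(open("w4.pkl","rb"))
d=np.array([-0.200995,0.97959226]);n=np.array([-0.97959226,-0.200995])
q=lambda p:(p[0]/2+180,p[1]/2+60)
for nm,p,z in [("top disc",(262,398),.153),("headL",(223,268),.072),("headR",(300,268),.072),("pL",(199,255),.04),("pR",(311,255),.04),("throat lo",(150,309),.04),("throat lo2",(40,309),.04),("U pocket up",(250,74),.04),("U pocket lo",(250,172),.04),("Uthroat up",(100,99),.04),("Uthroat lo",(100,148),.04),("platecorner",(370,30),.04)]:
    P=onz(c,q(p),z)[:2]; print(nm,"s %.4f n %.4f"%(P@d,P@n))
P=robot.get_obs()["tool_pos"][:2]; print("tcp",P@d,P@n,robot.get_obs()["tool_pos"])
E
```

```text
top disc s -0.1141 n -0.5525
headL s -0.1003 n -0.5673
headR s -0.1276 n -0.5673
pL s -0.0889 n -0.5656
pR s -0.1337 n -0.5655
throat lo s -0.0684 n -0.5432
throat lo2 s -0.0236 n -0.5433
U pocket up s -0.1097 n -0.6350
U pocket lo s -0.1095 n -0.5985
Uthroat up s -0.0527 n -0.6260
Uthroat lo s -0.0517 n -0.6077
platecorner s -0.1543 n -0.6506
tcp -0.11372232225215015 -0.5518811514647376 [ 5.63476131e-01 -4.76154636e-04  1.23087479e-01]
```

carry_out([
  [255,[-1.6,-2.4,5],0],
  [255,[0,0,12],0],
  [255,[0,0,12],0],
  [255,[0,0,10],0],
  [255,[0,0,5],0],
  [255,[0,0,2],0],
  [255,[0,0,0],0],
  [255,[0,0,0],0],
])

```text
time: 8.8
tool_pos: [0.5613, 0.0022, 0.0764]
ee_rot: [3.141, -0.001, 0.203]
wrist_force: [0.4, -1.1, -2.2]
width: 0.0235
finger_force: 29.9
```

```bash
python3 -c "
from h import *
need([.562,.0015,.0751],11.6)
for i in range(3):
  robot.snapshot('top');o=robot.get_obs();print(o['tool_pos'].round(4),o['wrist_force'].round(2))"
```

```text
pos [0.5613 0.0022 0.0764] rot [ 1.7998e+02 -5.0000e-02  1.1620e+01] t 8.8 F [ 0.41 -1.09 -2.19] w 0.02346487723803803
tool mm [0.6 0.8 1.3] twist 0.02
[0.5613 0.0021 0.0765] [ 0.12 -0.37 -3.01]
[0.5613 0.0022 0.0765] [ 0.48  0.43 -1.6 ]
[0.5612 0.0022 0.0765] [-0.1   1.21 -3.05]
```

carry_out([
  [255,[0,0,0.6],0],
  [255,[0,-4,0],0],
  [255,[0,-4,0],0],
  [255,[0,-2,0],0],
  [255,[0,-2,0],0],
  [255,[0,-2,0],0],
  [255,[0,-2,0],0],
])

```text
time: 9.65
tool_pos: [0.5577, 0.0181, 0.0755]
ee_rot: [3.141, -0.0, 0.203]
wrist_force: [-0.2, 0.7, -3.1]
width: 0.0232
finger_force: 29.9
```

carry_out([
  [255,[0,-2,0],0],
  [255,[0,-2,0],0],
  [255,[0,-2,0],0],
  [255,[0,-2,0],0],
])

```text
time: 10.05
tool_pos: [0.556, 0.0259, 0.0755]
ee_rot: [3.142, -0.0, 0.203]
wrist_force: [-0.6, -0.1, -3.9]
width: 0.0229
finger_force: 29.9
```

carry_out([
  [255,[0,-5,0],0],
  [255,[0,-10,0],0],
  [255,[0,-10,0],0],
  [255,[0,-10,0],0],
  [255,[0,-10,0],0],
  [255,[0,-8,0],0],
  [255,[0,-4,0],0],
  [255,[0,0,0],0],
])

```text
time: 10.85
tool_pos: [0.5444, 0.0823, 0.0755]
ee_rot: [3.141, -0.0, 0.204]
wrist_force: [0.2, -0.6, -2.8]
width: 0.0235
finger_force: 29.9
```

```bash
python3 - <<'E'
from h import *
need([.562,.0015,.0751],11.6)
d=np.array([-0.200995,0.97959226]);n=np.array([-0.97959226,-0.200995])
P=robot.get_obs()["tool_pos"][:2]; print(P@d,P@n)
E
```

```text
pos [0.5444 0.0823 0.0755] rot [179.99  -0.    11.68] t 10.85 F [ 0.17 -0.65 -2.83] w 0.023453032695497
tool mm [ 0.9 82.6  0.4] twist 0.08
-0.02885618849923023 -0.5498551855355998
```

carry_out([
  [255,[0,-5,0],0],
  [255,[0,-8,0],0],
  [255,[0,-8,0],0],
  [255,[0,-6,0],0],
  [255,[0,-4,0],0],
  [255,[0,-2,0],0],
  [255,[0,0,0],0],
])

```text
time: 11.55
tool_pos: [0.5379, 0.1142, 0.0755]
ee_rot: [3.141, -0.0, 0.203]
wrist_force: [0.1, -0.9, -3.5]
width: 0.0232
finger_force: 29.9
```

carry_out([
  [255,[0,-1,0],0],
  [255,[0,-1,0],0],
  [255,[0,-1,0],0],
])

```text
time: 11.85
tool_pos: [0.5373, 0.1167, 0.0754]
ee_rot: [3.141, 0.0, 0.202]
wrist_force: [-0.2, 0.0, -3.4]
width: 0.0233
finger_force: 29.9
```

carry_out([
  [255,[0,-0.5,0],0],
  [255,[0,-0.5,0],0],
])

```text
time: 12.05
tool_pos: [0.5371, 0.1178, 0.0755]
ee_rot: [3.142, -0.0, 0.203]
wrist_force: [-0.3, 0.9, -2.7]
width: 0.0231
finger_force: 29.9
```

carry_out([
  [255,[0,-0.5,0],0],
  [255,[0,-0.5,0],0],
  [255,[0,-0.5,0],0],
  [255,[0,0,0],0],
])

```text
time: 12.45
tool_pos: [0.5368, 0.1193, 0.0755]
ee_rot: [3.142, -0.0, 0.203]
wrist_force: [0.5, -0.6, -4.1]
width: 0.0235
finger_force: 29.9
```

carry_out([
  [255,[0,-0.3,0],0],
  [255,[0,-0.3,0],0],
  [255,[0,-0.3,0],0],
  [255,[0,0,0],0],
])

```text
time: 12.85
tool_pos: [0.5366, 0.1202, 0.0755]
ee_rot: [3.141, -0.0, 0.203]
wrist_force: [0.6, -0.1, -3.3]
width: 0.0233
finger_force: 29.9
```

carry_out([
  [255,[0,-0.3,0],0],
  [255,[0,-0.3,0],0],
  [255,[0,-0.3,0],0],
  [255,[0,0,0],0],
])

```text
time: 13.25
tool_pos: [0.5365, 0.1211, 0.0755]
ee_rot: [3.142, -0.0, 0.203]
wrist_force: [0.2, 0.6, -2.7]
width: 0.0233
finger_force: 29.9
```

carry_out([
  [255,[0,-0.3,0],0],
  [255,[0,-0.3,0],0],
  [255,[0,0,0],0],
])

```text
time: 13.55
tool_pos: [0.5363, 0.1217, 0.0755]
ee_rot: [3.142, -0.0, 0.203]
wrist_force: [0.4, 0.9, -3.0]
width: 0.023
finger_force: 29.9
```

carry_out([
  [255,[0,-0.3,0],0],
  [255,[0,-0.3,0],0],
  [255,[0,0,0],0],
])

```text
time: 13.85
tool_pos: [0.5362, 0.1223, 0.0755]
ee_rot: [3.141, -0.0, 0.203]
wrist_force: [-0.3, 0.5, -4.0]
width: 0.0232
finger_force: 29.9
```

carry_out([
  [255,[0,-0.2,0],0],
  [255,[0,-0.2,0],0],
  [255,[0,0,0],0],
])

```text
time: 14.15
tool_pos: [0.5362, 0.1226, 0.0755]
ee_rot: [3.142, -0.0, 0.203]
wrist_force: [-0.0, -0.4, -3.1]
width: 0.0233
finger_force: 29.9
```

carry_out([
  [255,[0,-0.2,0],0],
  [255,[0,-0.2,0],0],
  [255,[0,0,0],0],
])

```text
time: 14.45
tool_pos: [0.536, 0.123, 0.0754]
ee_rot: [3.142, 0.0, 0.203]
wrist_force: [-0.5, -0.1, -3.5]
width: 0.0231
finger_force: 29.9
```

carry_out([
  [255,[0,-0.2,0],0],
  [255,[0,-0.2,0],0],
  [255,[0,0,0],0],
])

```text
time: 14.75
tool_pos: [0.536, 0.1234, 0.0755]
ee_rot: [3.142, 0.0, 0.203]
wrist_force: [-0.2, 0.7, -3.8]
width: 0.0231
finger_force: 29.9
```

carry_out([
  [255,[0,-0.2,0],0],
  [255,[0,-0.2,0],0],
  [255,[0,0,0],0],
])

```text
time: 15.05
tool_pos: [0.5359, 0.1238, 0.0754]
ee_rot: [3.142, 0.0, 0.203]
wrist_force: [-0.4, -0.6, -4.1]
width: 0.0235
finger_force: 29.9
```

carry_out([
  [255,[0,-0.2,0],0],
  [255,[0,-0.2,0],0],
  [255,[0,0,0],0],
])

```text
time: 15.35
tool_pos: [0.5358, 0.1242, 0.0755]
ee_rot: [3.142, -0.0, 0.203]
wrist_force: [0.1, -0.3, -3.4]
width: 0.0232
finger_force: 29.9
```

carry_out([
  [255,[0,-0.2,0],0],
  [255,[0,-0.2,0],0],
  [255,[0,0,0],0],
])

```text
time: 15.65
tool_pos: [0.5357, 0.1246, 0.0755]
ee_rot: [3.142, -0.0, 0.203]
wrist_force: [-0.3, -0.1, -3.0]
width: 0.0233
finger_force: 29.9
```

carry_out([
  [255,[0,-0.2,0],0],
  [255,[0,-0.2,0],0],
  [255,[0,0,0],0],
])

```text
time: 15.95
tool_pos: [0.5357, 0.125, 0.0755]
ee_rot: [3.142, -0.0, 0.203]
wrist_force: [-0.0, -0.3, -2.1]
width: 0.0233
finger_force: 29.9
```

carry_out([
  [255,[0,-0.2,0],0],
  [255,[0,-0.2,0],0],
  [255,[0,0,0],0],
])

```text
time: 16.25
tool_pos: [0.5356, 0.1254, 0.0755]
ee_rot: [3.142, -0.0, 0.203]
wrist_force: [-0.2, -0.1, -3.0]
width: 0.023
finger_force: 29.9
```

carry_out([
  [255,[0,-0.2,0],0],
  [255,[0,-0.2,0],0],
  [255,[0,0,0],0],
])

```text
time: 16.55
tool_pos: [0.5355, 0.1258, 0.0754]
ee_rot: [3.142, -0.0, 0.203]
wrist_force: [0.7, -0.2, -2.6]
width: 0.023
finger_force: 29.9
```

carry_out([
  [255,[0,-0.2,0],0],
  [255,[0,-0.2,0],0],
  [255,[0,0,0],0],
])

```text
time: 16.85
tool_pos: [0.5354, 0.1262, 0.0755]
ee_rot: [3.142, -0.0, 0.203]
wrist_force: [1.1, 1.5, -3.1]
width: 0.0232
finger_force: 29.9
```

carry_out([
  [255,[0,-0.2,0],0],
  [255,[0,-0.2,0],0],
  [255,[0,0,0],0],
])

```text
time: 17.15
tool_pos: [0.5353, 0.1266, 0.0755]
ee_rot: [3.142, 0.0, 0.203]
wrist_force: [0.0, -0.4, -3.0]
width: 0.023
finger_force: 29.9
```

carry_out([
  [255,[0,-0.2,0],0],
  [255,[0,-0.2,0],0],
  [255,[0,0,0],0],
])

```text
time: 17.45
tool_pos: [0.5352, 0.127, 0.0755]
ee_rot: [3.142, 0.0, 0.203]
wrist_force: [-0.5, 0.2, -2.9]
width: 0.0232
finger_force: 29.9
```

carry_out([
  [255,[0,-0.2,0],0],
  [255,[0,-0.2,0],0],
  [255,[0,0,0],0],
])

```text
time: 17.75
tool_pos: [0.5352, 0.1272, 0.0754]
ee_rot: [3.141, 0.0, 0.203]
wrist_force: [0.5, -0.6, -2.7]
width: 0.0232
finger_force: 29.9
```

carry_out([
  [255,[0,-0.2,0],0],
  [255,[0,-0.2,0],0],
  [255,[0,0,0],0],
])

```text
time: 18.05
tool_pos: [0.5352, 0.1273, 0.0755]
ee_rot: [3.141, -0.0, 0.203]
wrist_force: [-0.4, -1.9, -2.5]
width: 0.0229
finger_force: 29.9
```

```bash
cat > f.py <<'E'
from h import *
F=[];P=[]
for i in range(6):
    robot.snapshot('top');o=robot.get_obs();F.append(o['wrist_force']);P.append(o['tool_pos'])
F=np.array(F);d=np.array([-0.200995,0.97959226,0]);print(np.mean(F,0).round(2),"along slot",(F@d).round(1),np.mean(F@d).round(2),np.mean(P,0).round(4),np.mean(P,0)@d,o["time"])
E
python3 f.py
```

```text
[ 0.31 -1.46 -2.86] along slot [-0.7 -1.1 -2.1 -1.9 -1.2 -1.9] -1.49 [0.5352 0.1274 0.0755] 0.017223512116848205 18.35
```

carry_out([
  [255,[0,-0.2,0],0],
  [255,[0,-0.2,0],0],
  [255,[0,0,0],0],
])

```text
time: 18.65
tool_pos: [0.5352, 0.1276, 0.0755]
ee_rot: [3.14, -0.0, 0.203]
wrist_force: [0.5, -4.6, -3.6]
width: 0.0228
finger_force: 29.9
```

```bash
python3 f.py
```

```text
[ 0.77 -4.28 -2.79] along slot [-3.1 -4.5 -4.6 -4.7 -4.2 -5. ] -4.35 [0.5352 0.1277 0.0755] 0.017495641749306044 18.95
```

carry_out([
  [255,[0,-0.1,0],0],
  [255,[0,0,0],0],
  [255,[0,0,0],0],
  [255,[0,0,0],0],
])

```text
time: 19.35
tool_pos: [0.5351, 0.1278, 0.0755]
ee_rot: [3.141, -0.0, 0.203]
wrist_force: [0.3, -5.4, -3.0]
width: 0.0235
finger_force: 30.0
```

carry_out([
  [255,[0,0.4,0],0],
  [255,[0,0.3,0.2],0],
  [255,[0,0,0.2],0],
  [255,[0,0,0],0],
])

```text
time: 19.75
tool_pos: [0.5353, 0.1276, 0.0754]
ee_rot: [-3.142, -0.001, 0.203]
wrist_force: [0.2, -3.6, -1.1]
width: 0.0231
finger_force: 29.9
```

```bash
python3 f.py
```

```text
[ 0.71 -3.93 -0.44] along slot [-3.8 -4.1 -4.3 -4.5 -4.1 -3.1] -3.99 [0.5353 0.1276 0.0754] 0.017416660491978174 20.05
```

carry_out([
  [255,[0,0.3,0],0],
  [255,[0,0.2,0],0],
  [255,[0,0,0],0],
])

```text
time: 20.35
tool_pos: [0.5353, 0.1274, 0.0751]
ee_rot: [-3.141, -0.0, 0.203]
wrist_force: [0.8, -2.6, 1.0]
width: 0.0232
finger_force: 29.9
```

```bash
python3 f.py
```

```text
[ 0.32 -2.35 -0.26] along slot [-2.8 -2.7 -1.8 -2.1 -3.  -1.9] -2.37 [0.5352 0.1274 0.0751] 0.017192878232077113 20.65
```

carry_out([
  [255,[0,0.4,0],0],
  [255,[0,0,0],0],
  [136,[0,0,0],0],
  [136,[0,0,0],0],
  [136,[0,0,0],0],
  [136,[0,0,0],0],
  [136,[0,0,0],0],
  [136,[0,0,0],0],
])

```text
time: 21.45
tool_pos: [0.5353, 0.1267, 0.0751]
ee_rot: [-3.142, -0.0, 0.203]
wrist_force: [0.0, 1.0, -0.7]
width: 0.0442
finger_force: 0.0
```

```bash
python3 f.py
```

```text
[-0.15  0.03 -0.05] along slot [ 0.4  0.3 -0.  -0.6 -0.3  0.7] 0.06 [0.5353 0.1267 0.0751] 0.01647397839042466 21.75
```

carry_out([
  [136,[0,0,-5],0],
  [136,[0,0,-15],0],
  [136,[0,0,-25],0],
  [136,[0,0,-30],0],
  [136,[0,0,-25],0],
  [136,[-30,0,-10],0],
  [136,[0,0,0],0],
  [136,[0,0,0],0],
])

```text
time: 22.55
tool_pos: [0.5064, 0.1207, 0.1867]
ee_rot: [3.141, -0.003, 0.203]
wrist_force: [0.3, -0.2, -0.3]
width: 0.0437
finger_force: 0.0
```

```bash
python3 - <<'E'
from h import *
import pickle
c=robot.get_calibration("wrist"); im=robot.snapshot("wrist"); cv2.imwrite("pics/w5.png",im); pickle.dump(c,open("w5.pkl","wb"))
a=(255*(im[0:280,80:480]/255.)**.7).astype(np.uint8)
cv2.imwrite("pics/w5c.png",cv2.resize(a,None,fx=2,fy=2,interpolation=cv2.INTER_CUBIC))
E
```

```text
(no output)
```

View pics/w5c.png

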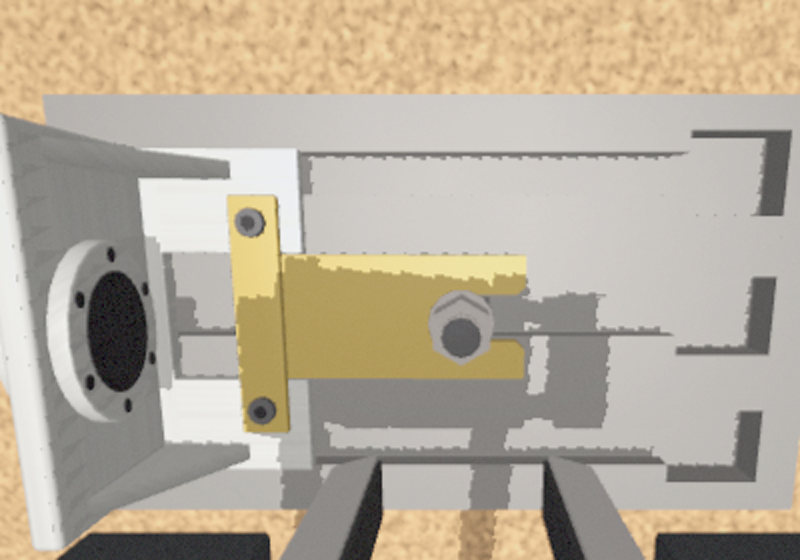

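The bolt stands upright in the fork's slot, with its tip at crop (461,337), and the bracket is square across the slot. A quick numeric check before handing in:

```bash
python3 - <<'E'
from h import *
import pickle
c=pickle.load(open("w5.pkl","rb"));c3=pickle.load(open("w3.pkl","rb"))
d=np.array([-0.200995,0.97959226]);n=np.array([-0.97959226,-0.200995])
def pr(nm,c,p,z):
    P=onz(c,p,z)[:2]; print(nm,"s %.4f n %.4f"%(P@d,P@n))
q=lambda p:(p[0]/2+80,p[1]/2)
pr("bolt top",c,q((461,337)),.105)
pr("mouth now",c,q((526,270)),.05); pr("mouth then",c3,(206/4+200,60/4+95),.05)
pr("base corner now",c,q((299,149)),.05); pr("base corner then",c3,(137.5,50),.05)
E
```

```text
bolt top s 0.0165 n -0.5497
mouth now s -0.0135 n -0.5730
mouth then s -0.0149 n -0.5724
base corner now s 0.0886 n -0.6260
base corner then s 0.0881 n -0.6256
```

```bash
python3 -c "
from bench import robot
print(robot.close_job())"
```

```text
the job is handed in; nothing more can be done
None
```

The middle-sized T-bolt is home against the end of the fork's slot, pressed there at about 4–5 N and released upright. The bracket looks unmoved to within my measuring error of about 1.5 mm, and the job is handed in; the hand-in gave no verdict.

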